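# Hold a jade slab up to the inspection torch

### The arm

A 6-joint arm with a two-finger parallel gripper is mounted at the origin on the work surface. World frame = base frame: x ahead of the robot, y to its left, z up, the work surface at z = 0. Lengths are in m, angles in rad, forces in N, time in s.
With the tool pointing down it reaches from about 0.35 to 0.85 m from the base axis. Payload 8.1 kg.
Tool frame: the origin (TCP) lies on the centre line of the jaws, within the pads' length; the fingertips stand 17 mm ahead of it and the grasp point (between the pads) lies 2 mm behind it; z points along the fingers, y is the line along which they close (so a half turn about z gives the same grasp; the last joint's range is limited). The gripper opens to 93 mm and grips with 3 to 60 N. Pads are 15 mm wide; open, the fingers measure 128 mm over their backs; the gripper's body (75 mm by 188 mm) begins 65 mm behind the grasp point.
Start: joints at [-1.374, 0.13, 1.488, -0, 1.523, -0.085], TCP at [0.167, -0.576, 0.236] pointing down, gripper open.
Joint ranges: [-2.96, 2.96], [-0.89, 2.26], [0.02, 2.5], [-1.34, 4.48], [0, 2.73], [-2.66, 2.66]. Speed limits (rad/s): [2.39, 2.39, 2.79, 3.14, 3.14, 3.14].

### API

Orientations are given as a rotation vector (axis times angle).
In Python, from plant import robot, optics, close_job, models gives the robot as it stands.
- The arm moves only by the shell command python3 -m inch 'ROWS' [OPENING] [FORCE]. ROWS is a JSON object of lists of equal length, an entry for each row: "travel": the shift along the tool's x, y, z in m, a list of three; "spin": the turn about the tool's z in rad. In form: {"travel": [[x, y, z], ...], "spin": [spin, ...]}. A call has 1 to 10 rows; each row is the pose to reach, as a shift and turn from the pose commanded when the call began, along the tool's axes at that moment; what a row does not reach only later rows make up. A row lasts 1/12 s, in which the tool goes at most 41.7 mm and 7.16 degrees, less where a joint would pass 70% of its speed; a pose out of reach is approached as far as the arm can. A call with a gripper value outside its range is refused whole. OPENING is the closure, from 0 (fully open) to 1 (shut), set as the call begins (- or left out, the last holds). The fingers move at their own pace and stop on an object; FORCE is the grip in N (left out, the last holds). Time passes only in rows, so rows that repeat a pose let the fingers close. It gives the time, the measured TCP pose, the force, the opening and the grip force at its end, in the units of the state.
- robot.read_state(): the state, without advancing time (a new reading comes with each control period).
- optics.read_camera(name): name is "scene" or "side" or "wrist"; returns (picture, depth): 384x512x3 uint8, red, green, blue; 384x512 float32, m along the optical axis (not along the pixel's ray), 0 where there is no reading.
- optics.camera_info(name): a dict with "camera_matrix" (3x3 intrinsics, pixels), "view" (4x4, takes a point from world to camera coordinates). Camera axes: x right, y down, z forward; pixel columns grow to the right and rows downward; lengths in m; the calibration is good to about 2 mm. A picture is of the moment at which its call begins: read the wrist's pose just before it. camera_info takes no time and is no camera call; for the wrist camera it gives the pose at the moment of the call.
- close_job(): hands the job in; it is judged then, once.
Trained networks look in the newest picture that a camera, given by its name, has taken for a name from the list of things; names that differ only in an ending like _2 or _b are one class to them, and where a whole thing is asked for, a point or a joint stands for the part that bears it (a point fixed in the world has none). Each returns a list of dicts, best first, with "p" (0 to 1); they miss things now and then, are a little off and sometimes report something else, mostly with a low value. They report only what shows in the picture. A call takes as long as a camera call. They do not tell look-alikes from the thing itself.
- models.look_for(camera, name): "centre" ([x, y, z] in m, in world coordinates, good to about 4 mm: the middle of the surface that is visible of it).
- models.masks_of(camera, name): "region" (384x512 bool, what is visible of it).
The state is a dict: "t": time; "q": joint angles; "dq": joint speeds; "joint_torque": joint torques, N m; "tool_pos": TCP position; "orientation": TCP orientation; "force": force on the tool from outside, world axes, zero at the start; "wrist_torque": the same for the moment, N m; "opening": finger opening in m; "gripper_force": force on a finger pad.
Only numpy, scipy, OpenCV 4.12 (cv2) and the standard library are available. Lean on these libraries where they do the work, as an engineer would, in place of code of your own. Each camera call takes 0.05 s, during which the arm holds its last target. There are 200 camera calls.

### The job

Bring the dark green jade slab with the red spot along the table until, still lying flat on the table, its red spot is right under the tip of the brass torch in the stand, and stop there for a moment. Then raise the slab and finish while holding it in the air, steady and level, with the red spot still under the torch tip and about 20 mm (a finger's width) below it. Do not touch the torch or its stand, and leave all the other things on the table where they are.

Things in the scene. Friction and masses are not known exactly. Their poses are not given: they have to be found in the camera images.
- slab: The work: dark green jade slab with brown rind, oblong with round ends, 180 mm long (x), 46 wide (y), 24 thick (z), lying flat; sides straight over the middle 134 mm; 0.4 to 0.6 kg, centre of mass in the middle. Origin: centre of its underside. Red spot near its +x end, short white chalk line near its -x end.
- red_spot (a point): Centre of the red spot, 16 mm across, painted on the slab's top face: 72 mm from the slab's middle along its +x, on the centre line, 24 mm above the underside.
- torch_stand: Fixed stand. Origin: on the table straight below the torch tip. The brass torch (130 mm long, 24 mm thick, nose 12 mm wide, clamp collar 34 mm) leans back 35 degrees from the tip towards the stand's +x. Post (16 mm thick, 266 mm high) and base (90 mm in x, 110 in y, 16 high) are centred 175 mm from the origin along +x. The -x side is free: approach from there.
- torch_tip (a point): Centre of the torch's lens, the lowest point of the torch to about 4 mm, 140 mm above the table.
- plain_slab: Bystander: a slab of the same size and shape as the work slab (180 x 46 x 24 mm) but with a pale green face and no red spot. Origin: centre of its underside.
- raw_stone: Bystander: brown uncut stone, about 130 mm wide and 90 mm high, white chalk patch on top. Origin: centre of its underside.
- cut_stone: Bystander: light brown stone about 100 mm wide and 60 mm high with a green cut top. Origin: centre of its underside.
- bangle: Bystander: pale green jade bangle lying flat, 76 mm across, 9 mm high. Origin: centre of its underside.
- spare_torch: Bystander: brass pen torch lying on the table, 120 mm long, 24 mm thick. Origin: on the table under its middle.
- spray_bottle: Bystander: white bottle with a blue cap, 60 mm across, 170 mm tall. Origin: centre of its underside.
Not all that is in view belongs to the job. What is shaped like the slab but blue, pink or purple is not meant.

How it is judged:
By the outcome, as a careful person would: the job done as asked, in the order asked, and still so for the second after the job is handed in, while the arm keeps its last pose, push and grip.
It also fails if it takes over 48 s, if anything falls off the work surface, if the arm or the gripper's body presses on something with over 40 N, if the wrist force passes 120 N, or if a joint passes its speed limit or range.

## Working session

There is one attempt and no reset: what is moved stays moved. The work goes in short steps, Python scripts to look and compute and a shell command to move; the robot and the scene stay as the last step left them, time stands still between calls to the robot, and variables do not carry over. Pictures are saved under pics/ and viewed, at most 10 in all, crops included, and the job is handed in when it is done.

```bash
ls; mkdir -p pics; python3 - <<'E'
from plant import robot, optics, models
import cv2,numpy as np
s=robot.read_state(); print(s['t'],s['tool_pos'],s['orientation'],s['opening'])
a=[]
for c in ['scene','side']:
    p,d=optics.read_camera(c); cv2.imwrite(f'pics/{c}0.png',p[:,:,::-1]); np.savez(f'{c}0.npz',p=p,d=d)
    V=optics.camera_info(c)['view'];K=optics.camera_info(c)['camera_matrix']
    for n in ['slab','red_spot','torch_tip','torch_stand','plain_slab']:
        for r in models.look_for(c,n)[:3]:
            x=np.array(V)@np.r_[r['centre'],1];u=np.array(K)@x[:3]
            print(c,n,round(r['p'],2),np.round(r['centre'],3),np.round(u[:2]/u[2]))
E
```

```text
pics
0.0 [ 0.16674382 -0.57582374  0.23460596] [-3.10869157e+00 -4.40889857e-01  1.92037635e-04] 0.09260452660612048
scene slab 0.82 [0.525 0.26  0.024] [313. 206.]
scene slab 0.75 [0.584 0.611 0.028] [406. 195.]
scene slab 0.72 [0.358 0.622 0.022] [378. 162.]
scene red_spot 0.94 [0.581 0.611 0.024] [406. 195.]
scene red_spot 0.92 [0.358 0.624 0.021] [378. 162.]
scene red_spot 0.83 [ 0.364 -0.08   0.024] [209. 198.]
scene torch_tip 0.65 [0.822 0.063 0.013] [293. 282.]
scene plain_slab 0.81 [ 0.563 -0.248  0.026] [175. 245.]
side slab 0.75 [0.34  0.612 0.02 ] [208. 154.]
side slab 0.7 [0.273 0.202 0.019] [200. 199.]
side slab 0.63 [ 0.348 -0.096  0.027] [225. 238.]
side red_spot 0.9 [ 0.351 -0.099  0.025] [226. 239.]
side red_spot 0.84 [0.51  0.244 0.026] [253. 187.]
side red_spot 0.64 [0.269 0.198 0.021] [199. 199.]
side torch_tip 0.83 [0.813 0.057 0.117] [333. 185.]
side torch_stand 0.65 [0.807 0.052 0.116] [332. 186.]
side plain_slab 0.88 [ 0.541 -0.26   0.025] [285. 261.]
```

View pics/scene0.png

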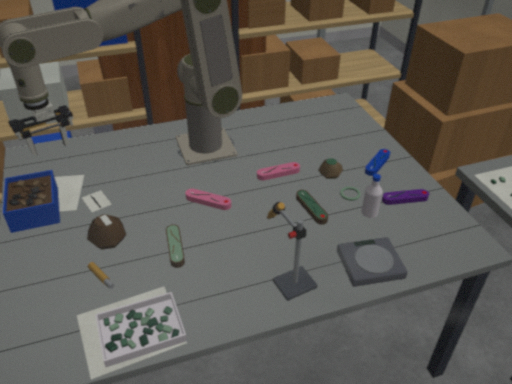

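View pics/side0.png

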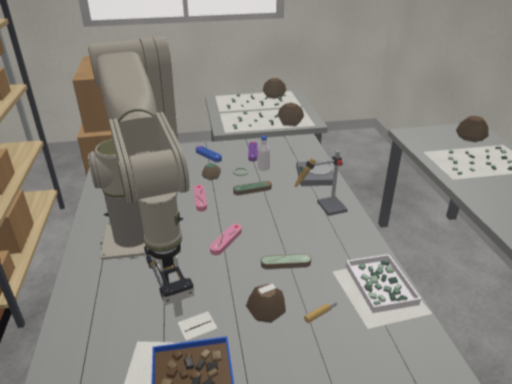

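The scene picture shows these candidates: pink (208,198), pink (279,171), blue (377,162), purple (405,196), pale green (175,245) and dark green (312,205). Only the dark green one fits the description. The stand base is at (295,283) and the torch nose near (275,210). I'll confirm with an enlarged crop.

```bash
cat > h.py <<'E'
import numpy as np
from plant import optics
def cloud(c,d,info=None):
    i=info or optics.camera_info(c);K=np.array(i['camera_matrix']);V=np.array(i['view'])
    v,u=np.indices(d.shape);P=np.stack([(u-K[0,2])/K[0,0]*d,(v-K[1,2])/K[1,1]*d,d],-1)
    return (P-V[:3,3])@V[:3,:3]
def proj(c,p,info=None):
    i=info or optics.camera_info(c);x=np.array(i['camera_matrix'])@(np.array(i['view'])@np.r_[p,1])[:3]
    return x[:2]/x[2]
E
python3 - <<'E'
from h import *
import cv2
ims=[]
for c,(a,b,w,h) in {'scene':(255,180,80,120),'side':(225,145,130,75)}.items():
    z=np.load(c+'0.npz');p,d=z['p'],z['d'];P=cloud(c,d)
    k=400//w
    ims.append(cv2.resize(p[b:b+h,a:a+w,::-1],None,fx=k,fy=k,interpolation=cv2.INTER_CUBIC))
    m=(P[...,2]>.012)&(P[...,2]<.035)&(abs(P[...,0]-.525)<.13)&(abs(P[...,1]-.255)<.13)&(d>0)
    m[:, :]&=(p.max(-1)<140)
    n,l,st,ce=cv2.connectedComponentsWithStats(m.astype(np.uint8))
    i=1+np.argmax(st[1:,4]);q=P[l==i];print(c,'slab',st[i],q.mean(0).round(4))
    r=cv2.minAreaRect((q[q[:,2]>.02][:,:2]*1000).astype(np.float32));print(r)
    e=(d>0)&(P[...,2]>.1)&(P[...,0]>.45)&(P[...,0]<.95)&(abs(P[...,1]-.1)<.2)&(P[...,2]<.3)
    hv=cv2.cvtColor(p,cv2.COLOR_RGB2HSV)
    for zz in np.arange(.1,.3,.015):
        f=e&(abs(P[...,2]-zz)<.0075)
        v,u=np.nonzero(f)
        if f.sum(): print(c,zz.round(3),f.sum(),np.median(P[f],0).round(3),P[f].min(0).round(3),P[f].max(0).round(3),u.mean().round(),v.mean().round())
    b2=(d>0)&(abs(P[...,2]-.016)<.004)&(P[...,0]>.7)&(P[...,0]<.95)&(abs(P[...,1]-.06)<.12)
    print(c,'base',b2.sum(),cv2.minAreaRect((P[b2][:,:2]*1000).astype(np.float32)))
H=max(i.shape[0] for i in ims)
ims=[cv2.copyMakeBorder(i,0,H-i.shape[0],0,0,cv2.BORDER_CONSTANT) for i in ims]
o=np.hstack(ims);print(o.shape);cv2.imwrite('pics/crop1.png',o)
E
```

```text
scene slab [297 190  32  33 472] [0.5208 0.2603 0.0231]
((514.2998046875, 261.40673828125), (186.38414001464844, 49.442718505859375), 7.679081439971924)
scene 0.1 10 [0.826 0.068 0.105] [0.818 0.062 0.1  ] [0.83  0.075 0.107] 297.0 262.0
scene 0.115 16 [0.826 0.067 0.115] [0.824 0.061 0.109] [0.831 0.074 0.122] 297.0 260.0
scene 0.13 20 [0.827 0.066 0.129] [0.82  0.06  0.123] [0.832 0.074 0.137] 297.0 257.0
scene 0.145 26 [0.826 0.064 0.146] [0.649 0.036 0.139] [0.83  0.075 0.152] 290.0 243.0
scene 0.16 28 [0.825 0.064 0.159] [0.657 0.035 0.153] [0.833 0.074 0.167] 291.0 242.0
scene 0.175 39 [0.819 0.06  0.177] [0.664 0.033 0.168] [0.832 0.073 0.182] 284.0 231.0
scene 0.19 41 [0.823 0.062 0.19 ] [0.672 0.033 0.183] [0.831 0.076 0.197] 287.0 229.0
scene 0.205 21 [0.701 0.043 0.202] [0.675 0.036 0.198] [0.83  0.074 0.211] 282.0 221.0
scene 0.22 101 [0.826 0.055 0.223] [0.701 0.033 0.213] [0.84  0.084 0.227] 290.0 226.0
scene 0.235 229 [0.809 0.057 0.233] [0.697 0.035 0.228] [0.84  0.085 0.242] 291.0 223.0
scene 0.25 59 [0.724 0.058 0.248] [0.712 0.04  0.243] [0.835 0.074 0.257] 288.0 2
[... 816 characters left out ...]
.177] [0.652 0.026 0.168] [0.825 0.072 0.182] 311.0 176.0
side 0.19 39 [0.683 0.041 0.189] [0.665 0.028 0.183] [0.824 0.072 0.197] 314.0 173.0
side 0.205 40 [0.689 0.042 0.204] [0.67  0.031 0.198] [0.822 0.071 0.212] 313.0 170.0
side 0.22 96 [0.757 0.051 0.223] [0.68  0.031 0.213] [0.833 0.078 0.227] 322.0 164.0
side 0.235 112 [0.774 0.052 0.234] [0.688 0.029 0.228] [0.833 0.079 0.242] 325.0 161.0
side 0.25 28 [0.812 0.059 0.247] [0.706 0.037 0.243] [0.828 0.072 0.257] 327.0 157.0
side 0.265 11 [0.818 0.066 0.263] [0.813 0.059 0.258] [0.826 0.075 0.269] 337.0 152.0
side base 231 ((816.9197387695312, 66.25177001953125), (92.56613159179688, 113.65496063232422), 9.201000213623047)
(600, 790, 3)
```

View pics/crop1.png

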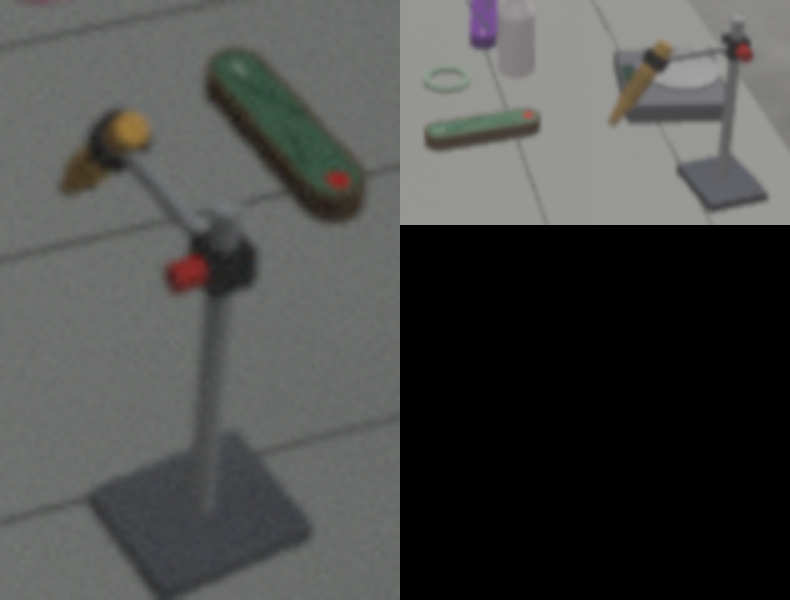

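The crop confirms it: the dark green slab has a red spot at about scene (323,216), on the end away from the robot, with a chalk line on the near end. Its yaw is about 0.13 and the torch tip is around (0.647, 0.041). I'll approach past the near side of the torch.

```bash
python3 - <<'E'
from h import *
from plant import robot
from scipy.spatial.transform import Rotation as R
s=robot.read_state();V=np.array(optics.camera_info('wrist')['view'])
T=R.from_rotvec(s['orientation']).as_matrix();c=-V[:3,:3].T@V[:3,3]
print(T.round(3),'cam in tool',(T.T@(c-s['tool_pos'])).round(3),'cam axis',(T.T@V[2,:3]).round(3))
E
python3 -m inch '{"travel":[[0.375,-0.387,0.01],[0.375,-0.387,0.01],[0.375,-0.387,0.01],[0.375,-0.387,0.01],[0.375,-0.387,0.01],[0.375,-0.387,0.01],[0.375,-0.387,0.01],[0.375,-0.387,0.01],[0.375,-0.387,0.01],[0.375,-0.387,0.01]],"spin":[0,0,0,0,0,0,0,0,0,0]}' 0
```

```text
[[ 0.961  0.278 -0.   ]
 [ 0.278 -0.961 -0.   ]
 [-0.     0.    -1.   ]] cam in tool [ 0.071 -0.001 -0.148] cam axis [-0.258  0.     0.966]
t: 1.43
tool_pos: [0.3626, -0.2066, 0.2283]
orientation: [3.11, 0.44, 0.001]
force: [1.1, 0.7, 0.5]
opening: 0.093
gripper_force: 0.0
```

```bash
python3 -m inch '{"travel":[[0.215,-0.411,0],[0.215,-0.411,0],[0.215,-0.411,0],[0.215,-0.411,0],[0.215,-0.411,0],[0.215,-0.411,0],[0.215,-0.411,0],[0.215,-0.411,0],[0.215,-0.411,0],[0.215,-0.411,0]],"spin":[-2.99,-2.99,-2.99,-2.99,-2.99,-2.99,-2.99,-2.99,-2.99,-2.99]}'; python3 -c "
from plant import robot
s=robot.read_state();print(s['q'])
from scipy.spatial.transform import Rotation as R
import numpy as np
T=R.from_rotvec(s['orientation']).as_matrix();print(np.arctan2(T[1,0],T[0,0]))"
```

```text
t: 2.27
tool_pos: [0.445, 0.2024, 0.2282]
orientation: [2.257, 2.185, 0.001]
force: [1.3, -0.6, 0.8]
opening: 0.0932
gripper_force: 0.0
[ 3.22057280e-01 -1.72113399e-01  1.79994100e+00 -9.93406106e-05
  1.51270523e+00  3.54466935e-01]
1.5383925282006383
```

```bash
python3 -m inch '{"travel":[[0.05,0.014,0],[0.05,0.014,0],[0.05,0.014,0],[0.05,0.014,0],[0.05,0.014,0],[0.05,0.014,0],[0.05,0.014,0],[0.05,0.014,0],[0.05,0.014,0],[0.05,0.014,0]],"spin":[-1.735,-1.735,-1.735,-1.735,-1.735,-1.735,-1.735,-1.735,-1.735,-1.735]}' >/dev/null; python3 -m inch '{"travel":[[0,0,0],[0,0,0],[0,0,0],[0,0,0],[0,0,0],[0,0,0]],"spin":[-0.485,-0.485,-0.485,-0.485,-0.485,-0.485]}'
cat > look.py <<'E'
import sys,cv2
from h import *
from plant import robot,models
from scipy.spatial.transform import Rotation as R
s=robot.read_state();i=optics.camera_info('wrist');p,d=optics.read_camera('wrist')
n=sys.argv[1];cv2.imwrite(f'pics/{n}.png',p[:,:,::-1])
T=R.from_rotvec(s['orientation']).as_matrix();print('t',s['t'],'tcp',s['tool_pos'],'yaw',np.arctan2(T[1,0],T[0,0]),'q6',s['q'][5])
P=cloud('wrist',d,i)
r=models.masks_of('wrist','slab')
for k in r[:2]:
    m=k['region']&(d>0)&(P[...,2]>.015);q=P[m]
    if m.sum()>50: print('slab',k['p'],m.sum(),cv2.minAreaRect((q[:,:2]*1000).astype(np.float32)),'z',np.median(q[:,2]))
hv=cv2.cvtColor(p,cv2.COLOR_RGB2HSV)
m=((hv[...,0]<8)|(hv[...,0]>172))&(hv[...,1]>130)&(hv[...,2]>80)&(d>0)
c,l,st,ce=cv2.connectedComponentsWithStats(m.astype(np.uint8))
for j in range(1,c):
    if st[j,4]>15: print('red',st[j],ce[j].round(1),P[l==j].mean(0).round(4))
for k in models.look_for('wrist','torch_tip')[:2]: print('tip',k,proj('wrist',k['centre'],i).round())
E
python3 look.py w1
```

```text
t: 3.6
tool_pos: [0.461, 0.2495, 0.228]
orientation: [-0.191, 3.136, 0.0]
force: [-0.1, -0.3, 0.0]
opening: 0.0927
gripper_force: 0.0
t 3.6 tcp [0.46095777 0.24946159 0.2280185 ] yaw -3.019926195328149 q6 -1.2942749257520416
slab 0.95 2060 ((385.402099609375, -40.81619644165039), (77.433837890625, 46.593597412109375), 50.02678298950195) z 0.02325919024699541
slab 0.92 4865 ((285.3831481933594, 227.93824768066406), (36.1803092956543, 178.37362670898438), 6.855342388153076) z 0.023431155226533208
red [310   5  15  17 206] [317.1  13.1] [0.272  0.2983 0.0238]
red [ 19  89  14  15 172] [25.5 95.8] [ 0.3987 -0.0257  0.0237]
red [254 259  11  11  93] [258.9 263.9] [0.5819 0.2741 0.0238]
```

View pics/w1.png

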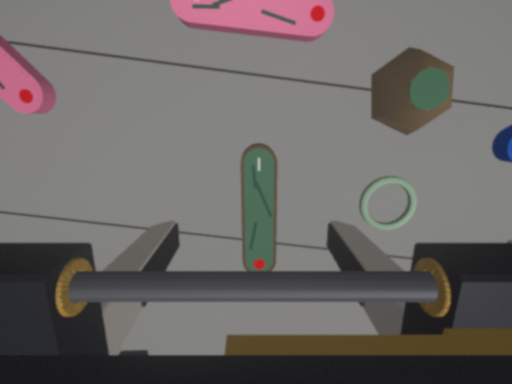

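The wrist picture shows the dark green slab centred at column 259, with its chalk at (259,163) and red spot at (259,264). The jaws straddle it and are nearly aligned with it. The two pink ones are at the top left.

```bash
python3 - <<'E'
from h import *
import cv2
i=optics.camera_info('wrist');p,d=optics.read_camera('wrist');P=cloud('wrist',d,i)
m=(P[...,2]>.019)&(P[...,2]<.028)&(d>0);m[:, :235]=0;m[:,285:]=0;m[:135]=0;m[272:]=0
q=P[m];print(m.sum(),cv2.minAreaRect((q[:,:2]*1000).astype(np.float32)))
x,y=np.array([np.r_[v,P[v,np.nonzero(m[v])[0]].mean(0)] for v in range(160,255,1)])[:,1:3].T
k=np.polyfit(x,y,1);print('yaw',np.arctan(k[0]))
sp=np.array([.5819,.2741]);c=sp-.072*np.array([np.cos(np.arctan(k[0])),np.sin(np.arctan(k[0]))])
print('centre',c,'line y at c',np.polyval(k,c[0]))
E
```

```text
4258 ((506.85675048828125, 263.84991455078125), (171.40997314453125, 45.96943664550781), 7.7303266525268555)
yaw 0.1301334050979611
centre [0.51050879 0.26475682] line y at c 0.2643160641302317
```

```bash
python3 -m inch '{"travel":[[-0.036,0.009,0],[-0.036,0.009,0.03],[-0.036,0.009,0.06],[-0.036,0.009,0.09],[-0.036,0.009,0.115],[-0.036,0.009,0.14],[-0.036,0.009,0.16],[-0.036,0.009,0.16],[-0.036,0.009,0.16],[-0.036,0.009,0.16]],"spin":[-0.009,-0.009,-0.009,-0.009,-0.009,-0.009,-0.009,-0.009,-0.009,-0.009]}'; python3 look.py w2
```

```text
t: 4.63
tool_pos: [0.4964, 0.2632, 0.0694]
orientation: [-0.21, 3.133, 0.001]
force: [1.0, 0.5, 0.5]
opening: 0.0933
gripper_force: 0.0
t 4.6333 tcp [0.49639169 0.26320518 0.06939313] yaw -3.0079815887344585 q6 -1.3080909621816483
slab 0.85 11616 ((508.48828125, 264.0871887207031), (175.23825073242188, 46.18109130859375), 7.465890407562256) z 0.02344155325733529
slab 0.71 3622 ((367.5530090332031, 392.487060546875), (64.40028381347656, 19.91082763671875), 42.685970306396484) z 0.028644548926575513
red [241 313  20  17 274] [250.4 321. ] [0.5818 0.274  0.0238]
```

View pics/w2.png

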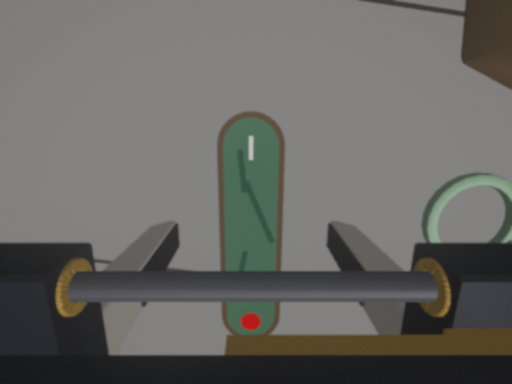

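The slab is centred between the jaws, with the chalk at (250,148) and red spot at (250,321). Now I'll descend and grip.

```bash
python3 -m inch '{"travel":[[0,0,0.02],[0,0,0.035],[0,0,0.045],[0,0,0.048],[0,0,0.048],[0,0,0.048],[0,0,0.048]],"spin":[0,0,0,0,0,0,0]}' - && python3 -m inch '{"travel":[[0,0,0],[0,0,0],[0,0,0],[0,0,0],[0,0,0],[0,0,0],[0,0,0],[0,0,0],[0,0,0],[0,0,0]],"spin":[0,0,0,0,0,0,0,0,0,0]}' 1 40
```

```text
t: 5.37
tool_pos: [0.4964, 0.2632, 0.0211]
orientation: [-0.211, 3.133, 0.001]
force: [-0.3, 0.9, 0.0]
opening: 0.0931
gripper_force: 0.0
t: 6.2
tool_pos: [0.4955, 0.2626, 0.0199]
orientation: [0.211, -3.134, 0.001]
force: [1.0, -1.8, 0.8]
opening: 0.0456
gripper_force: 40.0
```

```bash
cat > tip.py <<'E'
from h import *
import cv2
from scipy.optimize import least_squares
for c in ['scene','side']:
    z=np.load(c+'0.npz');p,d=z['p'],z['d'];P=cloud(c,d);i=optics.camera_info(c);V=np.array(i['view']);K=np.array(i['camera_matrix'])
    C=-V[:3,:3].T@V[:3,3]
    ray=lambda u,v,h:(lambda r:C+r*(h-C[2])/r[2])(V[:3,:3].T@np.linalg.inv(K)@[u,v,1])
    hv=cv2.cvtColor(p,cv2.COLOR_RGB2HSV)
    red=((hv[...,0]<8)|(hv[...,0]>172))&(hv[...,1]>110)&(np.linalg.norm(P-[.582,.274,.024],axis=-1)<.03)
    v,u=np.nonzero(red);print(c,'cam',C.round(2),'spot',red.sum(),ray(u.mean(),v.mean(),.024).round(4))
    ok=(d>0)&(np.linalg.norm(P[...,:2]-[.82,.067],axis=-1)<.03)&(P[...,2]>.05)&(P[...,2]<.21);q=P[ok][:,:2]
    g=lambda a:np.linalg.norm(q-a,axis=1)-.008
    away=(q.mean(0)-C[:2]);away/=np.linalg.norm(away)
    f=least_squares(g,q.mean(0)+.007*away,loss='soft_l1',f_scale=.002);print(' post',f.x.round(4),len(q))
    br=(hv[...,0]>8)&(hv[...,0]<28)&(hv[...,1]>90)&(np.linalg.norm(P-[.68,.05,.19],axis=-1)<.1)&(P[...,2]>.12)
    t=P[br]
    def h(a,full=False):
        n=np.array([np.sin(.6109)*np.cos(a[2]),np.sin(.6109)*np.sin(a[2]),np.cos(.6109)])
        w=t-[a[0],a[1],.140];s=w@n;r=np.linalg.norm(w-s[:,None]*n,axis=1)
        return (s,r) if full else np.r_[(r-np.interp(s,[0,.03],[.006,.012])),(a[2]-.14)*.1]
    f=least_squares(h,[.647,.041,.14],loss='soft_l1',f_scale=.002);print(' torch',f.x.round(4),br.sum())
    s,r=h(f.x,1);print('  s,r',[(b,(1000*np.median(r[abs(s*1000-b)<6])).round(1)) for b in range(0,130,12) if (abs(s*1000-b)<6).any()])
    v,u=np.nonzero(br);k=np.argsort(-v)[:6];print('  lowest px',u[k],v[k],ray(u[k].mean(),v.max()-1,.142).round(4), 'x-shift/px',(ray(101,200,.14)-ray(100,200,.14)).round(4))
E
python3 tip.py
```

```text
scene cam [ 1.73 -0.38  1.19] spot 12 [0.5834 0.2709 0.024 ]
 post [0.8207 0.0695] 195
 torch [0.6469 0.0418 0.1686] 91
  s,r [(12, np.float64(8.4)), (24, np.float64(8.6)), (36, np.float64(11.3)), (48, np.float64(12.1)), (60, np.float64(12.5)), (72, np.float64(12.7)), (84, np.float64(12.9)), (108, np.float64(11.0)), (120, np.float64(11.8))]
  lowest px [268 269 270 272 270 268] [217 217 217 216 216 216] [0.6473 0.0466 0.142 ] x-shift/px [0.001  0.0031 0.    ]
side cam [ 0.24 -1.41  1.06] spot 2 [0.5822 0.2697 0.024 ]
 post [0.8192 0.0684] 128
 torch [0.6491 0.0404 0.151 ] 93
  s,r [(12, np.float64(11.7)), (24, np.float64(7.7)), (36, np.float64(12.5)), (48, np.float64(10.8)), (60, np.float64(11.9)), (72, np.float64(13.2)), (84, np.float64(13.4)), (96, np.float64(14.2)), (108, np.float64(11.4)), (120, np.float64(9.8))]
  lowest px [297 296 297 298 299 298] [183 183 182 182 182 181] [0.6635 0.0647 0.142 ] x-shift/px [ 0.0038 -0.0007  0.    ]
```

Two fits put the tip at about (0.647, 0.043). I'll slide the slab along the table, first in y and then in +x from the free side.

```bash
python3 -m inch '{"travel":[[0.001,-0.010,0],[0.004,-0.030,0],[0.008,-0.055,0],[0.012,-0.085,0],[0.016,-0.115,0],[0.020,-0.145,0],[0.024,-0.175,0],[0.028,-0.200,0],[0.030,-0.220,0],[0.031,-0.229,0]],"spin":[0,0,0,0,0,0,0,0,0,0]}' && python3 -m inch '{"travel":[[-0.007,-0.001,0],[-0.017,-0.002,0],[-0.030,-0.004,0],[-0.042,-0.006,0],[-0.050,-0.007,0],[-0.050,-0.007,0],[-0.050,-0.007,0],[-0.050,-0.007,0]],"spin":[0,0,0,0,0,0,0,0]}'
cat > chk.py <<'E'
import sys,cv2
from h import *
from plant import robot
s=robot.read_state();print(s['t'],s['tool_pos'],s['force'],s['opening'],s['orientation'])
ims=[]
for c,(a,b,w,h) in {'scene':(235,180,80,100),'side':(260,140,90,75)}.items():
    p,d=optics.read_camera(c);np.savez(f'{c}1.npz',p=p,d=d)
    P=cloud(c,d);i=optics.camera_info(c);V=np.array(i['view']);K=np.array(i['camera_matrix']);C=-V[:3,:3].T@V[:3,3]
    h0=float(sys.argv[2])
    ray=lambda u,v:(lambda r:C+r*(h0-C[2])/r[2])(V[:3,:3].T@np.linalg.inv(K)@[u,v,1])
    hv=cv2.cvtColor(p,cv2.COLOR_RGB2HSV)
    red=((hv[...,0]<8)|(hv[...,0]>172))&(hv[...,1]>100)&(np.linalg.norm(P-[.64,.045,h0],axis=-1)<.045)
    v,u=np.nonzero(red)
    if len(u):print(c,'spot px',len(u),u.mean(),v.mean(),ray(u.mean(),v.mean()).round(4),P[red].mean(0).round(4))
    ims.append(cv2.resize(p[b:b+h,a:a+w,::-1],(w*4,h*4),interpolation=cv2.INTER_CUBIC))
H=400;cv2.imwrite(f'pics/{sys.argv[1]}.png',np.hstack([cv2.copyMakeBorder(i,0,H-i.shape[0],0,0,cv2.BORDER_CONSTANT) for i in ims]))
E
python3 chk.py c1 0.024; python3 look.py w3
```

```text
t: 7.03
tool_pos: [0.4951, 0.0294, 0.0199]
orientation: [-0.208, 3.135, -0.0]
force: [0.4, 2.6, -0.1]
opening: 0.0457
gripper_force: 40.0
t: 7.7
tool_pos: [0.546, 0.0318, 0.0199]
orientation: [-0.211, 3.134, 0.0]
force: [1.6, -0.4, -1.4]
opening: 0.0457
gripper_force: 40.0
7.7 [0.54604702 0.03176385 0.01985808] [ 1.61430696 -0.44251919 -1.37644343] 0.04569141504905629 [-2.11116359e-01  3.13377106e+00  3.44678857e-05]
scene spot px 12 265.5 240.0 [0.6332 0.0407 0.024 ] [0.6331 0.0408 0.0239]
side spot px 5 290.2 210.4 [0.6321 0.0405 0.024 ] [0.6327 0.0428 0.0223]
t 7.8 tcp [0.54576508 0.03171827 0.01987237] yaw -3.0071810721472896 q6 -1.7410677598345021
slab 0.76 15419 ((536.7095336914062, 31.37102508544922), (130.38670349121094, 46.21895217895508), 7.372920036315918) z 0.02344502474417287
```

View pics/c1.png

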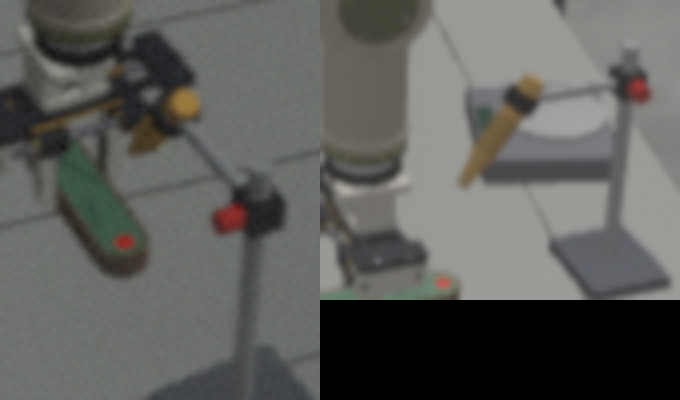

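View pics/w3.png

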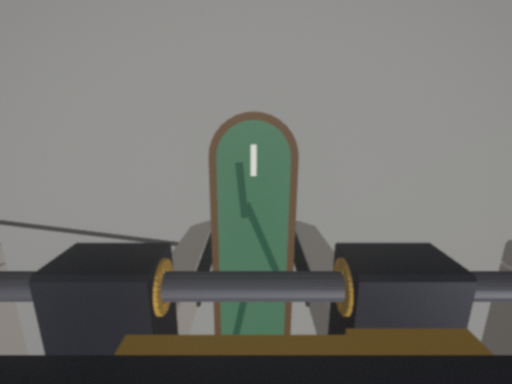

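The slab is flat with its chalk end centred in the jaws. Its spot is about 14 mm short of the tip in x (scene crop at (123,241), side crop at (443,283)). I'll refine the tip with averaged frames, comparing tip and spot within each camera so calibration bias cancels.

```bash
cat > fit.py <<'E'
from h import *
import cv2,sys
from scipy.optimize import least_squares
h0=float(sys.argv[1]);N=8
for c in ['scene','side']:
    fr=[optics.read_camera(c) for _ in range(N)]
    p=np.mean([f[0] for f in fr],0).astype(np.uint8);D=np.array([f[1] for f in fr]);d=np.where((D>0).all(0),np.median(D,0),0)
    P=cloud(c,d);i=optics.camera_info(c);V=np.array(i['view']);K=np.array(i['camera_matrix']);C=-V[:3,:3].T@V[:3,3]
    hv=cv2.cvtColor(p,cv2.COLOR_RGB2HSV)
    w=np.clip((p[...,0].astype(float)-1.5*p[...,1]-20),0,None)*(np.linalg.norm(P-[.642,.045,h0],axis=-1)<.03)
    v,u=np.indices(w.shape);U,W=(w*u).sum()/w.sum(),(w*v).sum()/w.sum()
    r=V[:3,:3].T@np.linalg.inv(K)@[U,W,1];spot=C+r*(h0-C[2])/r[2]
    ok=(d>0)&(np.linalg.norm(P[...,:2]-[.82,.067],axis=-1)<.025)&(P[...,2]>.05)&(P[...,2]<.2);q=P[ok][:,:2]
    br=(d>0)&(hv[...,0]>8)&(hv[...,0]<28)&(hv[...,1]>90)&(np.linalg.norm(P-[.68,.047,.19],axis=-1)<.085)&(P[...,2]>.16)&(P[...,0]<.76)
    t=P[br]
    def h(a):
        n=np.array([np.sin(.6109)*np.cos(a[2]),np.sin(.6109)*np.sin(a[2]),np.cos(.6109)])
        x=t-[a[0],a[1],.140];s=x@n;r=np.linalg.norm(x-s[:,None]*n,axis=1)
        rr=np.where((s>.04)&(s<.128),np.abs(r-.012),0)
        po=np.linalg.norm(q-a[:2]-.175*np.array([np.cos(a[2]),np.sin(a[2])]),axis=1)-.008
        return np.r_[rr,po*(1 if len(sys.argv)<3 else float(sys.argv[2]))]
    f=least_squares(h,[.647,.042,.15],loss='soft_l1',f_scale=.002)
    print(c,len(q),len(t),'tip',f.x.round(4),'spot',spot.round(4),'px',round(U,1),round(W,1),'tip-spot',(f.x[:2]-spot[:2]).round(4),'rms',np.sqrt(np.mean(f.fun**2)).round(4))
E
python3 fit.py 0.024
```

```text
scene 190 97 tip [0.6475 0.0416 0.1613] spot [0.633  0.0408 0.024 ] px 265.5 240.0 tip-spot [0.0145 0.0007] rms 0.0008
side 122 94 tip [0.6462 0.0416 0.1562] spot [0.6332 0.0432 0.024 ] px 290.3 210.0 tip-spot [ 0.013  -0.0016] rms 0.0015
```

```bash
python3 -m inch '{"travel":[[-0.003,-0.001,0],[-0.007,-0.001,0],[-0.011,-0.002,0],[-0.014,-0.002,0],[-0.014,-0.002,0],[-0.014,-0.002,0],[-0.014,-0.002,0],[-0.014,-0.002,0],[-0.014,-0.002,0],[-0.014,-0.002,0]],"spin":[0,0,0,0,0,0,0,0,0,0]}'; python3 fit.py 0.024;python3 -m inch '{"travel":[[0,0,0],[0,0,0],[0,0,0],[0,0,0],[0,0,0],[0,0,0],[0,0,0],[0,0,0],[0,0,0],[0,0,0]],"spin":[0,0,0,0,0,0,0,0,0,0]}'
```

```text
t: 9.58
tool_pos: [0.5602, 0.0312, 0.0199]
orientation: [-0.21, 3.134, -0.0]
force: [0.6, -1.5, -0.4]
opening: 0.0454
gripper_force: 40.0
scene 187 98 tip [0.6476 0.042  0.1587] spot [0.6475 0.0404 0.024 ] px 266.9 242.9 tip-spot [0.0002 0.0016] rms 0.0009
side 124 91 tip [0.6465 0.042  0.1544] spot [0.6481 0.0405 0.024 ] px 294.0 210.0 tip-spot [-0.0016  0.0015] rms 0.0015
t: 11.22
tool_pos: [0.5601, 0.0315, 0.0199]
orientation: [-0.211, 3.135, 0.0]
force: [0.7, 0.3, -3.1]
opening: 0.0458
gripper_force: 40.0
```

```bash
python3 -m inch '{"travel":[[0,0,-0.003],[0,0,-0.009],[0,0,-0.018],[0,0.001,-0.030],[0,0.001,-0.044],[0,0.001,-0.058],[0,0.001,-0.071],[0,0.001,-0.082],[0,0.001,-0.090],[0,0.001,-0.096]],"spin":[0,0,0,0,0,0,0,0,0,0]}' - 50; python3 -m inch '{"travel":[[0,0,0],[0,0,0],[0,0,0],[0,0,0],[0,0,0],[0,0,0]],"spin":[0,0,0,0,0,0]}'; python3 fit.py 0.120; python3 chk.py c2 0.12
python3 - <<'E'
from h import *
i=optics.camera_info('wrist');_,d=optics.read_camera('wrist');P=cloud('wrist',d,i)
m=(d>0)&(P[...,2]>.1)&(P[...,2]<.14);v,u=np.indices(d.shape);m&=(u>220)&(u<285)&(v<260)
A=np.c_[P[m][:,0]-.56,P[m][:,1]-.03,np.ones(m.sum())];k=np.linalg.lstsq(A,P[m][:,2],rcond=None)[0]
e=np.array([.991,.133]);print('slope along/across deg',np.degrees([k[:2]@e,k[1]*e[0]-k[0]*e[1]]),'z at grasp',k[2],'z at spot',k[2]+k[:2]@(e*.087))
E
```

```text
t: 12.05
tool_pos: [0.5604, 0.0324, 0.1175]
orientation: [-0.211, 3.133, -0.0]
force: [0.2, -0.6, -3.8]
opening: 0.0456
gripper_force: 50.0
t: 12.55
tool_pos: [0.5595, 0.0324, 0.1152]
orientation: [0.211, -3.133, -0.0]
force: [-0.1, -0.3, -4.2]
opening: 0.0457
gripper_force: 50.0
scene 187 92 tip [0.6474 0.0421 0.1584] spot [0.6474 0.0416 0.12  ] px 267.9 221.5 tip-spot [-0.      0.0006] rms 0.0008
side 119 97 tip [0.6467 0.0413 0.1601] spot [0.6465 0.0421 0.12  ] px 294.5 190.0 tip-spot [ 0.0002 -0.0008] rms 0.0014
13.35 [0.55994681 0.03238979 0.11592889] [ 0.17924632  0.31839878 -3.73681838] 0.04575597416267387 [-2.10636831e-01  3.13449745e+00 -2.31634525e-05]
scene spot px 16 268.0 221.5 [0.6476 0.042  0.12  ] [0.6491 0.0414 0.1216]
side spot px 8 294.5 190.0 [0.6465 0.0421 0.12  ] [0.6468 0.0434 0.1192]
slope along/across deg [-0.02167575  0.02954655] z at grasp 0.11956080725943982 z at spot 0.11952789401124846
```

View pics/c2.png

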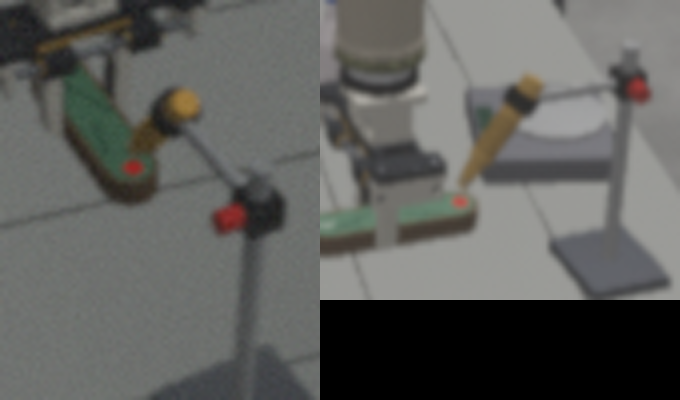

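The slab is level, with its spot within 1 mm of the tip laterally and about 20 mm below it (scene crop (134,168), side crop (460,202)). The torch is untouched, so I'll hand in.

```bash
python3 -c "
from plant import close_job
print(close_job())"
```

```text
the job is handed in; nothing more can be done
None
```

I slid the dark green slab along the table until its red spot was under the torch tip, paused there, then raised it; it was handed in held level and steady, with the spot measured within 1 mm of the tip sideways and about 20 mm below it.

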